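Free the length stop of a portioning board and draw it out to the marker

ROBOT

A 6-joint arm with a two-finger parallel gripper is mounted at the origin on a cart in front of the work surface, level with it; the furniture and walls round the work are solid. World frame = base frame: x ahead of the robot, y to its left, z up, the work surface at z = 0. Lengths are in m, angles in degrees, forces in N, time in s.
With the tool pointing down it reaches from about 0.375 to 0.825 m from the base axis. Payload 5.5 kg.
Tool frame: the origin (TCP) lies on the centre line of the jaws, within the pads' length; the fingertips stand 11 mm ahead of it and the grasp point (between the pads) lies 8 mm behind it; z points along the fingers, y is the line along which they close (so a half turn about z gives the same grasp; the last joint's range is limited). The gripper opens to 85 mm and grips with 20 to 120 N. Pads are 22 mm wide; open, the fingers measure 114 mm over their backs; the gripper's body (76 mm by 85 mm) begins 54 mm behind the grasp point. The pads swing forward as they close: fully open they stand 13 mm farther back than shut.
Start: joints at [70.187, 17.962, -2.699, 69.339, 0, 90], TCP at [0.203, 0.564, 0.242] pointing down, gripper open.
Joint ranges: [-152.73, 152.73], [-39.44, 99.34], [-58.76, 71.6], [-118.89, 123.64], [-81.53, 83.1], [-180, 180]. Speed limits (degrees/s): [136.94, 136.94, 172.46, 180, 180, 180].

INTERFACE

Orientations are given as a 3x3 rotation matrix whose columns are the frame's x, y, z axes.
In Python, from station import manip gives the robot as it stands.
- The arm moves only by the tool send_rows, never from a script. Its argument "increments" is text: rows parted by semicolons, each of 7 numbers parted by spaces: the turn, a rotation vector about the tool's x, y, z as a fraction of full scale, then the shift along the tool's x, y, z as a fraction of full scale, then the closure, from -1 (fully open) to 1 (shut). In form: rx ry rz tx ty tz grip; .... A call has 1 to 8 rows; each row is the pose to reach, as a shift and turn from the pose commanded when the call began, along the tool's axes at that moment; what a row does not reach only later rows make up. Full scale, the value 1, is 0.15 m for a shift and 120 degrees for a turn. A row lasts 1/8 s, in which the tool goes at most 62.5 mm and 10.7 degrees, less where a joint would pass 70% of its speed; a pose out of reach is approached as far as the arm can. A call with a number of a shift or a turn outside -1 to 1 is refused whole. A call with a gripper value outside its range is refused whole. The fingers move at their own pace and stop on an object; the grip force is fixed at half the most. Time passes only in rows, so rows that repeat a pose let the fingers close. It gives the time, the measured TCP pose, the force, the opening and the grip force at its end, in the units of the state.
- manip.read_state(): the state, without advancing time (a new reading comes with each control period).
- manip.read_camera(name): name is "scene" or "top"; returns a dict with "pixels" (384x512x3 uint8, red, green, blue), "range_z" (384x512 float32, m along the optical axis (not along the pixel's ray), 0 where there is no reading), "K" (3x3 intrinsics, pixels), "xyz" and "attitude" of the camera in the world. Camera axes: x right, y down, z forward; pixel columns grow to the right and rows downward; lengths in m; the calibration is good to about 2 mm. A picture is of the moment at which its call begins.
- manip.job_done(): hands the job in; it is judged then, once.
Trained networks look in the newest picture that a camera, given by its name, has taken for a name from the list of things; names that differ only in an ending like _2 or _b are one class to them, and where a whole thing is asked for, a point or a joint stands for the part that bears it (a point fixed in the world has none). Each returns a list of dicts, best first, with "p" (0 to 1); they miss things now and then, are a little off and sometimes report something else, mostly with a low value. They report only what shows in the picture. A call takes as long as a camera call. They do not tell look-alikes from the thing itself.
- manip.spot_in(camera, label): "at" ([x, y, z] in m, in world coordinates, good to about 4 mm: the middle of the surface that is visible of it).
- manip.regions_of(camera, label): "region" (384x512 bool, what is visible of it).
- manip.tip_of(camera, label): "at" ([x, y, z] in m, in world coordinates, good to about 4 mm: a listed point, or the origin of a listed thing).
The state is a dict: "time_s": time; "joint_positions": joint angles; "qd": joint speeds; "effort": joint torques, N m; "eef_pos": TCP position; "ee_rot": TCP orientation; "force": force on the tool from outside, world axes, zero at the start; "ft_torque": the same for the moment, N m; "width": finger opening in m; "gripper_force": force on a finger pad.
Only numpy, scipy, OpenCV 4.12 (cv2) and the standard library are available. Lean on these libraries where they do the work, as an engineer would, in place of code of your own. Each camera call takes 0.05 s, during which the arm holds its last target. There are 200 camera calls.

TASK

Someone parked the roll of label tape over the upright grip of the portioning board's length stop: lift it up off the grip and set it down flat on the bare counter, clear of the board. Then squeeze the grip so that its lock button goes fully in, draw the arm out until its pointer lines up with the marker clip on the scale, and finish while still holding the grip there with the button squeezed. Do not shift the marker clip, and leave the jar, the dredger and the ramekin where they stand.

Things in the scene. Friction and masses are not known exactly. Their poses are not given: they have to be found in the camera images.
- portion_stop: Light wooden board, 370 x 200 x 15 mm, fixed to the counter, carrying a telescoping steel length stop. Origin on the counter under the grip with the arm home. +x: the way the arm draws out; +y: left of that; z up. Board: x -200 to 170 mm, y -90 to 110 mm. Outer tube: x -200 to -52 mm, top z 42 mm. The moving head carries a stop plate on its +y side (to y 95 mm, top z 40 mm).
- grip: Upright black post, 18 mm (x) by 22 mm (y), z 46 to 99 mm, in the middle of a flat round guard disc (92 mm across, top at z 46 mm); moves with the arm. Origin on the counter under the post; axes as portion_stop. The lock button stands out of its -y face: 28 mm wide along y with the button out, 23 mm with it in. Squeezing it along y between two fingers presses the button and frees the arm in one grasp.
- grip_middle (a point): Centre of the grip post at the button's mid-height: 70 mm above the counter, 24 mm above the guard disc; axes as portion_stop.
- lock_button (a joint): Travel of the steel lock button (16 x 34 mm face, z 53 to 87 mm) in the grip's -y face, in m: under 0.0005 = out, arm locked by a brake; 0.005 = fully in. It moves along +y and springs back when let go; about 8 N starts it, 11 N holds it fully in. The brake is clear from about 0.002.
- button_face (a point): Middle of the button's outer face, 17 mm from the grip's centre along -y when out.
- stop_arm (a joint): How far the arm is drawn out along portion_stop's +x, in m: 0 = fully home (as it starts), 0.12 = end. It equals the pointer's reading on the scale. With the button in it slides with 1.5 N of friction plus about 1 N at 0.1 m/s and stays where it is left; with the button out it is locked (holds over 50 N).
- pointer (a point): Tip of the arm's pointer over the scale (a thin blade on the -y side of the head, 60 mm from the grip's centre, 19 mm above the counter).
- marker (a joint): Scale position of the marker clip in m (the pointer lines up when joint stop_arm equals this). The clip stays put on the scale by 3 N of friction; it must not be pushed.
- marker_line (a point): Black line on the marker clip, at its end facing the pointer's tip. The clip is small and steel, 12 mm along x, 25 mm along y, top 30 mm above the counter; beside the pointer's path, on the scale.
- scale_zero (a point): Zero line of the scale, at the pointer's tip when the arm is home. The scale strip lies along y -57 to -83 mm on the board, a line every 10 mm, longer ones at 0, 50 and 100 mm.
- tape_roll: Roll of pale tape, a plain ring: 96 mm outside, 72 mm inside (wall 12 mm), 25 mm high, 0.07 to 0.14 kg; starts flat on the guard disc round the grip, within 2 mm of centred. Origin: centre of its underside; z along its axis. Pinch its wall from above, one finger inside: the most room inside (about 25 mm) is on the grip's +x and -x sides.
- jar: Spice jar, 58 mm across, 94 mm tall, red-brown with a white lid; origin at the centre of its underside. Bystander.
- dredger: White flour dredger, 68 mm across, 104 mm tall; origin at the centre of its underside. Bystander.
- ramekin: Small cream ramekin, 68 mm across, 41 mm tall; origin at the centre of its underside. Bystander. The counter nearer the robot than x = 0.60 m and right of the board is bare.
There are look-alikes about, which are no part of the job. Of the things like the tape_roll, leave any that is red; of the rest the larger one is meant.

How it is judged (in metres and radians):
On the way, in this order (a step that is already met when the one before it is completed fails the run):
1. the tape roll lies flat on the counter, let go, clear of the board, with the arm still home (height (world z) of tape_roll below 0.006 m and angle between tape_roll's own z axis and vertical below 0.1 rad and contact force between tape_roll and the fingers below 0.1 N and contact force between tape_roll and portion_stop below 0.1 N and linear speed of tape_roll below 0.03 m/s and value of joint stop_arm below 0.02 m), for 0.2 s.
2. the grip is squeezed so that the lock button is in, before the arm is drawn out (value of joint lock_button above 0.0035 m and contact force between the fingers and grip above 4 N and value of joint stop_arm below 0.04 m), for 0.1 s.
At the end, for the whole second after the job is handed in: The fingers still squeeze the grip (over 4 N, button in by more than 3.5 mm), the arm stands still with its pointer within 4 mm of the marker clip's line along the scale, and the tape roll lies flat and still on the counter, not touching the board or the fingers (x of pointer in the frame of marker_line between -0.004 and 0.004 m and value of joint lock_button above 0.0035 m and contact force between the fingers and grip above 4 N and velocity of joint stop_arm between -0.01 and 0.01 m/s and height (world z) of tape_roll below 0.006 m and angle between tape_roll's own z axis and vertical below 0.1 rad and contact force between tape_roll and the fingers below 0.1 N and contact force between tape_roll and portion_stop below 0.1 N and linear speed of tape_roll below 0.03 m/s); the arm keeps its last pose, push and grip.
It fails at once if the marker clip is shifted by more than 4 mm (distance of marker_line from where it was at the start of the episode above 0.004 m).
It fails at once if the tape roll is dropped onto the counter or thrown (linear speed of tape_roll above 0.7 m/s and height (world z) of tape_roll below 0.03 m).
It fails at once if the jar, the dredger or the ramekin is moved by more than 3 cm (distance of any of jar, dredger, ramekin from where it was at the start of the episode above 0.03 m).
It also fails if it takes over 48 s, if anything falls off the work surface, if the arm or the gripper's body presses on something with over 40 N, if the wrist force passes 120 N, or if a joint passes its speed limit or range.

## Working session

There is one attempt and no reset: what is moved stays moved. The work goes in short steps, Python scripts to look and compute and a tool call to move; the robot and the scene stay as the last step left them, time stands still between calls to the robot, and variables do not carry over. Pictures are saved under pics/ and viewed, at most 10 in all, crops included, and the job is handed in when it is done.

Besides the shell and the picture viewer there is one more tool, called as name(argument=value, ...), one argument or row to a line, values as JSON. send_rows: Moves the arm, as the interface text tells. Shift numbers are shares of 0.15 m and turn numbers shares of 120 degrees, none past 1 either way. Its arguments: {"type":"object","properties":{"increments":{"type":"string"}},"required":["increments"]}

```bash
mkdir -p pics; cat > h.py <<'E'
import numpy as np, cv2
from station import manip
def cam(n):
    c=manip.read_camera(n); return c
def xyz(c):
    K=np.array(c["K"]);R=np.array(c["attitude"]);z=c["range_z"].astype(float)
    v,u=np.mgrid[:z.shape[0],:z.shape[1]]
    p=np.stack([(u-K[0,2])/K[0,0]*z,(v-K[1,2])/K[1,1]*z,z],-1)
    return p@R.T+np.array(c["xyz"])
def proj(c,p):
    R=np.array(c["attitude"]);q=R.T@(np.array(p)-np.array(c["xyz"]));q=np.array(c["K"])@q;return (q[:2]/q[2]).round(0)
E
python3 - <<'E'
from h import *
s=manip.read_state();print(s["time_s"],s["eef_pos"],np.round(s["ee_rot"],3).tolist(),s["width"])
ims=[]
for n in("scene","top"):
    c=cam(n);ims.append(c["pixels"][:,:,::-1]);print(n,c["xyz"])
    for l in("tape_roll","grip","jar","dredger","ramekin","portion_stop"):
        print(l,[(np.round(d["at"],3).tolist(),round(d["p"],2),proj(c,d["at"]).tolist()) for d in manip.spot_in(n,l)][:4])
    for l in("tape_roll","scale_zero","marker_line","pointer","grip_middle","portion_stop"):
        print("tip",l,[(np.round(d["at"],3).tolist(),round(d["p"],2),proj(c,d["at"]).tolist()) for d in manip.tip_of(n,l)][:4])
    cv2.imwrite(f"pics/{n}1.png",ims[-1])
E
```

```text
0.0 [0.20316667 0.56395506 0.24142235] [[-0.941, 0.339, -0.001], [0.339, 0.941, -0.002], [-0.0, -0.002, -1.0]] 0.08553308054293361
scene [ 0.14719672 -0.61547905  0.66914837]
tape_roll [([0.513, 0.057, 0.067], 0.9, [191.0, 166.0]), ([0.355, -0.177, 0.025], 0.84, [195.0, 259.0]), ([0.501, -0.182, 0.02], 0.58, [245.0, 227.0])]
grip [([0.516, 0.078, 0.043], 0.58, [189.0, 168.0])]
jar [([0.755, -0.186, 0.065], 0.83, [316.0, 169.0]), ([0.51, 0.076, 0.046], 0.57, [187.0, 169.0])]
dredger [([0.773, -0.041, 0.069], 0.65, [283.0, 142.0])]
ramekin [([0.509, 0.058, 0.068], 0.69, [190.0, 166.0]), ([0.689, -0.367, 0.017], 0.65, [354.0, 231.0]), ([0.51, 0.044, 0.017], 0.28, [195.0, 182.0])]
portion_stop [([0.507, 0.048, 0.017], 0.57, [193.0, 182.0])]
tip tape_roll [([0.357, -0.168, 0.001], 0.81, [195.0, 262.0]), ([0.504, -0.179, 0.002], 0.77, [246.0, 231.0]), ([0.524, 0.075, 0.046], 0.71, [191.0, 167.0])]
tip scale_zero [([0.461, 0.064, 0.017], 0.89, [176.0, 186.0]), ([0.797, -0.021, -0.004], 0.29, [282.0, 155.0])]
tip marker_line [([0.466, -0.006, 0.021], 0.57, [192.0, 197.0])]
tip pointer [([0.4
[... 468 characters left out ...]
])]
dredger [([0.784, -0.022, 0.1], 0.81, [204.0, 115.0])]
ramekin [([0.69, -0.366, 0.008], 0.82, [328.0, 160.0])]
portion_stop [([0.524, 0.092, 0.017], 0.88, [163.0, 217.0]), ([0.513, 0.088, 0.047], 0.66, [162.0, 220.0])]
tip tape_roll [([0.356, -0.166, -0.002], 0.73, [257.0, 280.0]), ([0.502, -0.174, -0.002], 0.67, [260.0, 226.0]), ([0.525, 0.075, 0.043], 0.63, [167.0, 216.0])]
tip scale_zero [([0.459, 0.067, 0.015], 0.92, [172.0, 241.0])]
tip marker_line [([0.506, 0.077, 0.072], 0.62, [164.0, 222.0]), ([0.466, -0.008, 0.018], 0.39, [199.0, 238.0])]
tip pointer []
tip grip_middle [([0.521, 0.076, 0.069], 0.96, [165.0, 216.0])]
tip portion_stop [([0.52, 0.079, 0.002], 0.68, [169.0, 219.0])]
```

```bash
python3 - <<'E'
import cv2,numpy as np
a=cv2.imread("pics/scene1.png");b=cv2.imread("pics/top1.png")
def f(i,x,y,w,h,W):return cv2.resize(i[y:y+h,x:x+w],(W,int(h*W/w)),interpolation=cv2.INTER_CUBIC)
A=f(a,120,110,260,195,400);B=f(b,120,90,260,225,400)
h=max(A.shape[0],B.shape[0]);A=cv2.copyMakeBorder(A,0,h-A.shape[0],0,0,0);B=cv2.copyMakeBorder(B,0,h-B.shape[0],0,0,0)
cv2.imwrite("pics/both.png",np.hstack([A,B]))
E
```

```text
(no output)
```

View pics/top1.png

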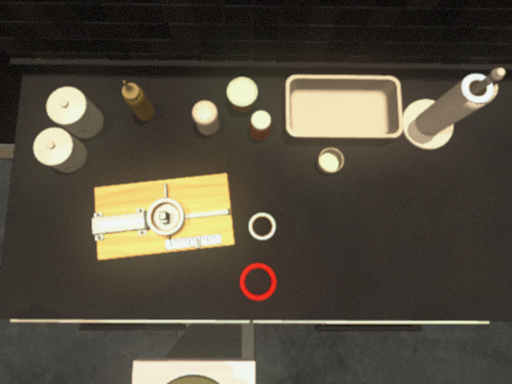

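View pics/both.png

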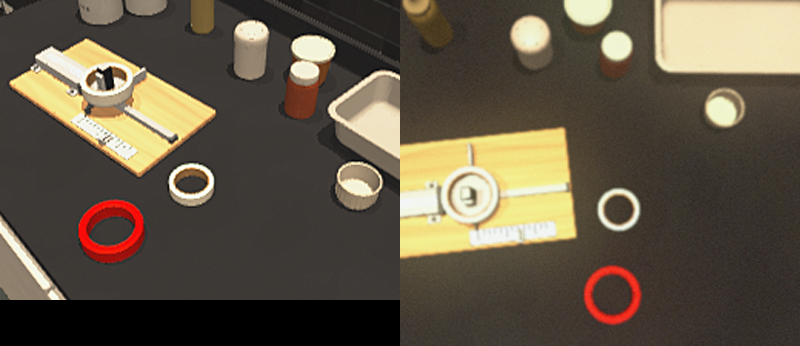

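The three rings in the top view are red at (258,282), a small pale one at (261,224), and a larger pale one round the grip at (165,216). The last one is meant: it isn't red, it is the larger pale ring, and it sits on the grip. Next I'll measure and confirm with an enlarged crop.

```bash
cat > m.py <<'E'
from h import *
from scipy.optimize import least_squares
c=cam("top");P=xyz(c);im=c["pixels"]
hsv=cv2.cvtColor(im,cv2.COLOR_RGB2HSV)
z=P[...,2]
b=(abs(z-.015)<.006)&(P[...,1]>-.15)&(P[...,0]<.68)&(P[...,0]>.3)
n,L,S,_=cv2.connectedComponentsWithStats(b.astype(np.uint8));k=1+np.argmax(S[1:,4])
q=P[L==k][:,:2]
r=cv2.minAreaRect((q*1000).astype(np.float32));print("board",r,cv2.boxPoints(r).round(0).tolist())
t=(abs(z-.071)<.006)&(np.hypot(P[...,0]-.523,P[...,1]-.077)<.07)
q=P[t][:,:2];q=q[np.hypot(*(q-[.523,.077]).T)>.03]
f=least_squares(lambda a:np.hypot(q[:,0]-a[0],q[:,1]-a[1])-.042,[.523,.077]);print("ring",f.x,len(q),np.hypot(*(q-f.x).T).min(),np.hypot(*(q-f.x).T).max(),np.median(P[t][:,2]))
g=(z>.085)&(np.hypot(P[...,0]-.523,P[...,1]-.077)<.04)
print("grip top",P[g].mean(0),g.sum(),P[g][:,:2].min(0),P[g][:,:2].max(0))
E
python3 m.py
python3 - <<'E'
import cv2,numpy as np
b=cv2.imread("pics/top1.png")[165:270,85:245]
cv2.imwrite("pics/crop.png",cv2.resize(b,(800,525),interpolation=cv2.INTER_CUBIC))
a=cv2.imread("pics/scene1.png")[130:230,115:275]
cv2.imwrite("pics/crop2.png",cv2.resize(a,(800,500),interpolation=cv2.INTER_CUBIC))
E
```

```text
board ((530.311279296875, 93.87203979492188), (200.39328002929688, 370.1705322265625), 6.84005880355835) [[409.0, 266.0], [453.0, -102.0], [652.0, -78.0], [608.0, 290.0]]
ring [0.52206929 0.07611049] 499 0.03460761346048595 0.04866404157197324 0.07155035919256814
grip top [0.51912427 0.07580074 0.09604864] 81 [0.506682   0.06783403] [0.53171257 0.08549499]
```

View pics/crop.png

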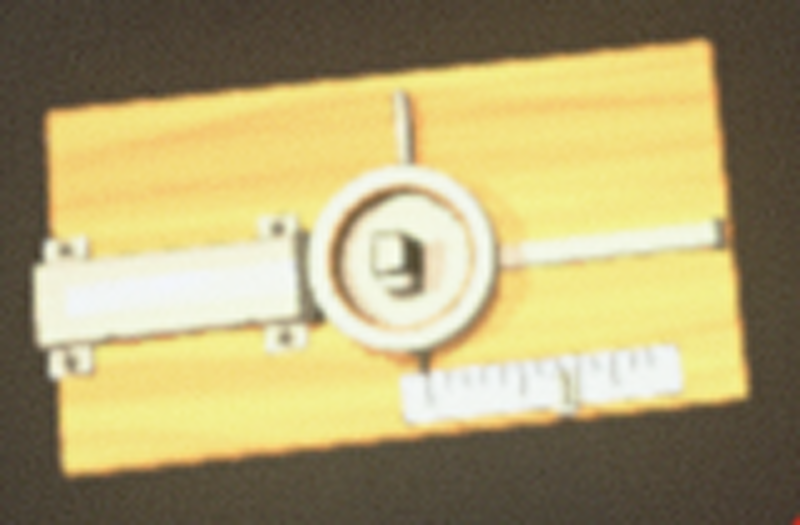

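View pics/crop2.png

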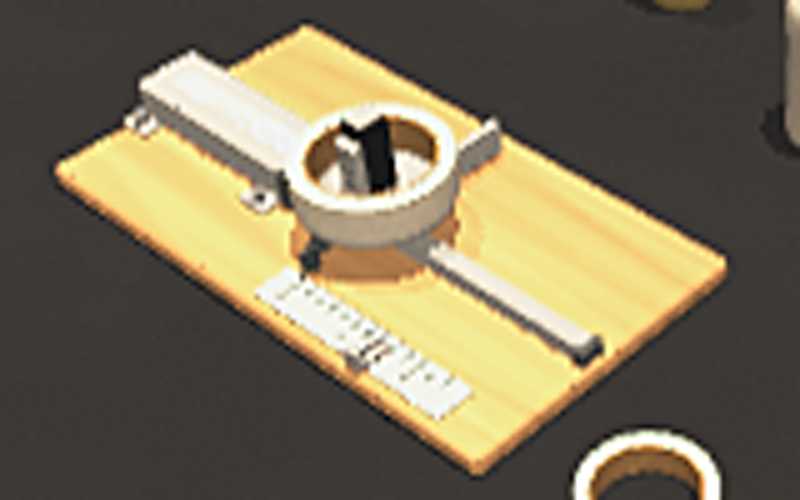

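The crops show the pale ring round the black post, with the marker clip at top pixel (199,242), about 77 mm on the scale. The arm is home. Now I'll plan the approach.

```bash
cat > plan.py <<'E'
import sys
from h import *
from scipy.spatial.transform import Rotation as Ro
x,y,z,yaw=map(float,sys.argv[1:5])  # yaw = world angle of tool y, tool down
s=manip.read_state();R=np.array(s["ee_rot"]);p=np.array(s["eef_pos"])
a=np.radians(yaw);Y=np.array([np.cos(a),np.sin(a),0]);Z=np.array([0,0,-1.]);T=np.stack([np.cross(Y,Z),Y,Z],1)
print("t",s["time_s"],"p",p.round(4),"w",round(s["width"],4),"F",np.round(s["force"],1),"gf",s["gripper_force"])
print("turn",(Ro.from_matrix(R.T@T).as_rotvec(degrees=True)/120).round(4),"shift",(R.T@(np.array([x,y,z])-p)/.15).round(4))
E
python3 plan.py .5275 .0348 .20 96.8
```

```text
t 1.35 p [0.2034 0.5645 0.2423] w 0.0851 F [ 0.3 -0.9 -0.7] gf 0.0
turn [-0.     -0.     -0.2218] shift [-3.23   -2.5896  0.282 ]
```

send_rows(
  increments="0 0 0 -0.3 -0.24 0 0.37; 0 0 0 -0.6 -0.48 0 0.37; 0 0 0 -0.9 -0.72 0 0.37; 0 0 0 -0.9 -0.72 0 0.37",
)

```text
time_s: 1.85
eef_pos: [0.2952, 0.4142, 0.2426]
ee_rot: [[-0.939, 0.343, 0.0], [0.343, 0.939, -0.001], [-0.001, -0.0, -1.0]]
force: [-0.2, 1.7, -0.2]
width: 0.0272
gripper_force: 0.0
```

send_rows(
  increments="0 0 0 -0.3 -0.24 0 0.37; 0 0 0 -0.6 -0.48 0 0.37; 0 0 0 -0.9 -0.72 0 0.37; 0 0 0 -0.9 -0.72 0 0.37",
)

```text
time_s: 2.35
eef_pos: [0.3857, 0.2678, 0.2425]
ee_rot: [[-0.939, 0.344, 0.001], [0.344, 0.939, -0.0], [-0.001, 0.0, -1.0]]
force: [-0.3, 0.2, 0.4]
width: 0.0269
gripper_force: 0.0
```

send_rows(
  increments="0 0 0 -0.3 -0.24 0 0.37; 0 0 0 -0.6 -0.48 0 0.37; 0 0 0 -0.9 -0.72 0 0.37; 0 0 0 -0.9 -0.72 0 0.37; 0 0 0 -0.9 -0.72 0 0.37",
)

```text
time_s: 2.98
eef_pos: [0.4743, 0.1237, 0.2422]
ee_rot: [[-0.941, 0.338, -0.001], [0.338, 0.941, 0.001], [0.001, 0.001, -1.0]]
force: [-0.2, -0.3, -0.2]
width: 0.027
gripper_force: 0.0
```

```bash
python3 plan.py .5275 .0348 .15 96.8
```

```text
t 2.975 p [0.4743 0.1237 0.2422] w 0.027 F [-0.2 -0.3 -0.2] gf 0.0
turn [ 0.0004 -0.0003 -0.2214] shift [-0.5346 -0.4381  0.6137]
```

send_rows(
  increments="0 0 -0.08 -0.18 -0.15 0.2 0.37; 0 0 -0.16 -0.36 -0.3 0.4 0.37; 0 0 -0.222 -0.535 -0.438 0.56 0.37; 0 0 -0.222 -0.535 -0.438 0.6 0.37; 0 0 -0.222 -0.535 -0.438 0.6 0.37",
)

```text
time_s: 3.6
eef_pos: [0.527, 0.0352, 0.152]
ee_rot: [[-0.993, -0.12, -0.001], [-0.12, 0.993, 0.001], [0.001, 0.001, -1.0]]
force: [0.3, -0.4, -0.2]
width: 0.0269
gripper_force: 0.0
```

```bash
python3 plan.py .5275 .0348 .063 96.8
```

```text
t 3.6 p [0.527  0.0352 0.152 ] w 0.0269 F [ 0.3 -0.4 -0.2] gf 0.0
turn [ 0.0004 -0.0006  0.0007] shift [-0.0037 -0.0037  0.5937]
```

send_rows(
  increments="0 0 0 0 0 0.12 0.37; 0 0 0 0 0 0.24 0.37; 0 0 0 0 0 0.36 0.37; 0 0 0 0 0 0.43 0.37; 0 0 0 0 0 0.48 0.37; 0 0 0 0 0 0.53 0.37; 0 0 0 0 0 0.59 0.37; 0 0 0 0 0 0.59 0.37",
)

```text
time_s: 4.6
eef_pos: [0.5287, 0.0339, 0.0662]
ee_rot: [[-0.993, -0.119, 0.002], [-0.119, 0.993, 0.002], [-0.002, 0.002, -1.0]]
force: [-7.1, -0.8, 21.5]
width: 0.0272
gripper_force: 9.5
```

send_rows(
  increments="0 0 0 0 0 -0.06 0.37; 0 0 0 0 0 -0.2 0.37; 0 0 0 0 0 -0.2 0.37",
)

```text
time_s: 4.97
eef_pos: [0.5293, 0.0334, 0.095]
ee_rot: [[-0.993, -0.119, 0.003], [-0.119, 0.993, 0.0], [-0.003, -0.0, -1.0]]
force: [-0.4, 0.9, -1.2]
width: 0.0267
gripper_force: 0.0
```

```bash
python3 - <<'E'
from h import *
s=manip.read_state();print(s["eef_pos"],s["force"],s["gripper_force"],s["width"])
c=cam("scene");im=c["pixels"][100:220,120:280,::-1]
d=cam("top");im2=d["pixels"][160:270,85:245,::-1]
cv2.imwrite("pics/g1.png",np.hstack([cv2.resize(im,(400,300),interpolation=2),cv2.resize(im2,(400,300),interpolation=2)]))
P=xyz(d);z=P[...,2]
t=(abs(z-.071)<.008)&(np.hypot(P[...,0]-.523,P[...,1]-.077)<.06)
print(t.sum(),P[t].min(0),P[t].max(0))
for l in("tape_roll","grip_middle","scale_zero"):
  for n in("scene","top"): print(n,l,[(np.round(e["at"],3).tolist(),round(e["p"],2)) for e in manip.tip_of(n,l)][:3])
E
```

```text
[0.52929715 0.03339667 0.09504391] [-0.39164629  0.92445774 -1.15059962] 0.0 0.026725202684733166
156 [0.4750184  0.02900889 0.06374679] [0.51910662 0.09666121 0.07605305]
scene tape_roll [([0.521, 0.074, 0.049], 0.95), ([0.357, -0.169, 0.003], 0.69), ([0.501, -0.179, 0.003], 0.59)]
top tape_roll [([0.501, -0.176, 0.002], 0.85), ([0.355, -0.165, -0.0], 0.57), ([0.523, 0.073, 0.045], 0.5)]
scene grip_middle [([0.524, 0.078, 0.074], 0.9)]
top grip_middle [([0.518, 0.078, 0.071], 0.68)]
scene scale_zero [([0.461, 0.064, 0.019], 0.82)]
top scale_zero [([0.46, 0.067, 0.014], 0.75)]
```

View pics/g1.png

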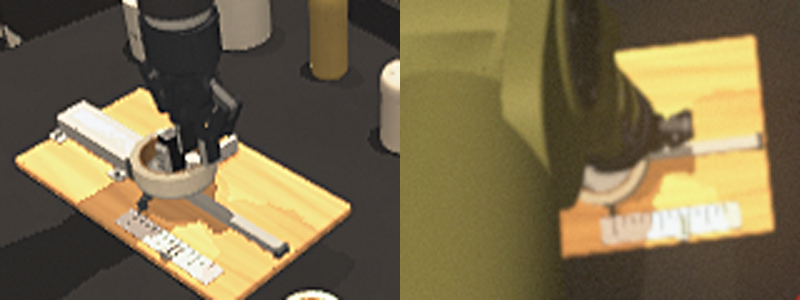

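The picture shows the fingers straddling the ring wall on the +x side, with nothing displaced. The likely contact is the inner finger's knuckle on the post top. I'll use a narrower opening, sit slightly farther out, and stop higher.

send_rows(
  increments="0 0 0 0.008 0 0 0.53; 0 0 0 0.008 0 0 0.53",
)

```text
time_s: 5.62
eef_pos: [0.5264, 0.0332, 0.0937]
ee_rot: [[-0.993, -0.119, -0.0], [-0.119, 0.993, 0.0], [0.0, 0.0, -1.0]]
force: [0.2, 0.5, -0.1]
width: 0.0196
gripper_force: 0.0
```

```bash
python3 plan.py .5274 .0330 .070 96.8; python3 -c "
from h import *
s=manip.read_state();print(np.round(s['joint_positions'],2))"
```

```text
t 5.625 p [0.5264 0.0332 0.0937] w 0.0196 F [ 0.2  0.5 -0.1] gf 0.0
turn [ 0.     -0.0001  0.0002] shift [-0.0064 -0.0023  0.1578]
[  3.61  16.52 -25.25  48.24   0.    -3.22]
```

send_rows(
  increments="0 0 0 -0.006 -0.002 0.05 0.53; 0 0 0 -0.006 -0.002 0.1 0.53; 0 0 0 -0.006 -0.002 0.14 0.53; 0 0 0 -0.006 -0.002 0.16 0.53; 0 0 0 -0.006 -0.002 0.16 0.53",
)

```text
time_s: 6.25
eef_pos: [0.5273, 0.033, 0.0695]
ee_rot: [[-0.993, -0.119, -0.001], [-0.119, 0.993, -0.0], [0.001, 0.0, -1.0]]
force: [1.6, -0.1, 0.4]
width: 0.0202
gripper_force: 0.0
```

No contact. Try 4 mm lower, then close.

send_rows(
  increments="0 0 0 0 0 0.012 0.53; 0 0 0 0 0 0.025 0.53; 0 0 0 0 0 0.025 0.53",
)

```text
time_s: 6.62
eef_pos: [0.5275, 0.033, 0.066]
ee_rot: [[-0.993, -0.119, -0.0], [-0.119, 0.993, -0.0], [0.0, 0.0, -1.0]]
force: [0.3, -0.5, -0.1]
width: 0.0202
gripper_force: 0.0
```

send_rows(
  increments="0 0 0 0 0 0 1; 0 0 0 0 0 0 1; 0 0 0 0 0 0 1",
)

```text
time_s: 7.0
eef_pos: [0.5277, 0.0329, 0.0662]
ee_rot: [[-0.993, -0.119, 0.0], [-0.119, 0.993, -0.0], [-0.0, -0.0, -1.0]]
force: [-0.1, -1.6, 2.4]
width: 0.0103
gripper_force: 54.7
```

send_rows(
  increments="0 0 0 0 0 -0.08 1; 0 0 0 0 0 -0.2 1; 0 0 0 0 0 -0.32 1; 0 0 0 0 0 -0.44 1; 0 0 0 0 0 -0.56 1; 0 0 0 0 0 -0.6 1; 0 0 0 0 0 -0.6 1",
)

```text
time_s: 7.88
eef_pos: [0.5277, 0.0331, 0.1564]
ee_rot: [[-0.993, -0.119, 0.001], [-0.119, 0.993, 0.0], [-0.001, 0.0, -1.0]]
force: [-0.1, -0.2, -2.3]
width: 0.0099
gripper_force: 54.5
```

```bash
python3 plan.py .5 -.363 .17 96.8; python3 - <<'E'
from h import *
c=cam("scene");im=c["pixels"][60:240,100:340,::-1]
cv2.imwrite("pics/g2.png",cv2.resize(im,(600,450),interpolation=2))
E
```

```text
t 7.875 p [0.5277 0.0331 0.1564] w 0.0099 F [-0.1 -0.2 -2.3] gf 54.47846797993407
turn [0.0001 0.0004 0.0003] shift [ 0.4977 -2.6001 -0.0913]
```

View pics/g2.png

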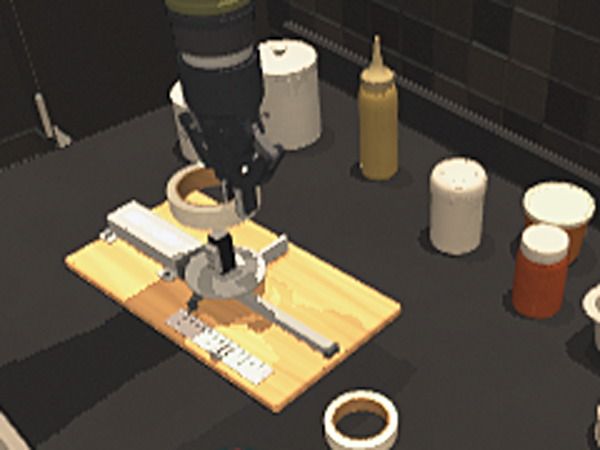

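send_rows(
  increments="0 0 0 0.05 -0.22 0 1; 0 0 0 0.1 -0.44 0 1; 0 0 0 0.15 -0.66 0 1; 0 0 0 0.18 -0.88 0 1; 0 0 0 0.18 -0.92 0 1",
)

```text
time_s: 8.55
eef_pos: [0.5164, -0.1087, 0.1552]
ee_rot: [[-0.993, -0.116, -0.001], [-0.116, 0.993, 0.0], [0.001, 0.0, -1.0]]
force: [-0.2, -1.3, -1.2]
width: 0.0102
gripper_force: 54.7
```

send_rows(
  increments="0 0 0 0.05 -0.22 0 1; 0 0 0 0.1 -0.44 0 1; 0 0 0 0.15 -0.66 0 1; 0 0 0 0.18 -0.88 0 1; 0 0 0 0.18 -0.92 0 1",
)

```text
time_s: 9.18
eef_pos: [0.5066, -0.2483, 0.1554]
ee_rot: [[-0.993, -0.117, -0.001], [-0.117, 0.993, 0.001], [0.001, 0.001, -1.0]]
force: [-1.4, 0.7, -0.5]
width: 0.0101
gripper_force: 54.8
```

send_rows(
  increments="0 0 0 0.05 -0.22 0 1; 0 0 0 0.1 -0.44 0.1 1; 0 0 0 0.15 -0.6 0.2 1; 0 0 0 0.18 -0.72 0.3 1; 0 0 0 0.18 -0.8 0.35 1; 0 0 0 0.18 -0.8 0.4 1; 0 0 0 0.18 -0.8 0.4 1",
)

```text
time_s: 10.05
eef_pos: [0.4941, -0.3687, 0.0955]
ee_rot: [[-0.993, -0.12, -0.001], [-0.12, 0.993, 0.001], [0.001, 0.001, -1.0]]
force: [-0.3, 0.3, -0.5]
width: 0.0103
gripper_force: 54.8
```

```bash
python3 plan.py .495 -.373 .0215 96.8
```

```text
t 10.05 p [ 0.4941 -0.3687  0.0955] w 0.0103 F [-0.3  0.3 -0.5] gf 54.84361998271197
turn [ 0.0006 -0.0003  0.0006] shift [-0.0032 -0.0297  0.493 ]
```

Lower slowly to contact.

send_rows(
  increments="0 0 0 0 0 0.12 1; 0 0 0 0 0 0.24 1; 0 0 0 0 0 0.34 1; 0 0 0 0 0 0.4 1; 0 0 0 0 0 0.44 1; 0 0 0 0 0 0.47 1; 0 0 0 0 0 0.49 1; 0 0 0 0 0 0.495 1",
)

```text
time_s: 11.05
eef_pos: [0.4943, -0.3698, 0.0219]
ee_rot: [[-0.993, -0.119, 0.0], [-0.119, 0.993, -0.0], [-0.0, -0.0, -1.0]]
force: [-0.1, 0.1, -1.3]
width: 0.0107
gripper_force: 54.8
```

send_rows(
  increments="0 0 0 0 0 0.005 1; 0 0 0 0 0 0.01 1; 0 0 0 0 0 0.01 1",
)

```text
time_s: 11.42
eef_pos: [0.4943, -0.3699, 0.0205]
ee_rot: [[-0.993, -0.119, 0.0], [-0.119, 0.993, -0.0], [-0.0, -0.0, -1.0]]
force: [-0.1, -1.0, -0.4]
width: 0.0102
gripper_force: 54.9
```

send_rows(
  increments="0 0 0 0 0 0.007 1; 0 0 0 0 0 0.013 1; 0 0 0 0 0 0.013 1",
)

```text
time_s: 11.8
eef_pos: [0.4944, -0.37, 0.0202]
ee_rot: [[-0.993, -0.119, 0.001], [-0.119, 0.993, -0.001], [-0.001, -0.001, -1.0]]
force: [-4.5, 2.2, 13.7]
width: 0.0102
gripper_force: 56.4
```

Contact. Ease up slightly, open modestly, and rise.

send_rows(
  increments="0 0 0 0 0 -0.012 1; 0 0 0 0 0 -0.012 0.6; 0 0 0 0 0 -0.012 0.6; 0 0 0 0 0 -0.012 0.5; 0 0 0 0 0 -0.012 0.5",
)

```text
time_s: 12.42
eef_pos: [0.4942, -0.3697, 0.02]
ee_rot: [[-0.993, -0.119, -0.0], [-0.119, 0.993, 0.0], [0.0, 0.0, -1.0]]
force: [-0.4, 0.7, -0.3]
width: 0.0213
gripper_force: 0.0
```

send_rows(
  increments="0 0 0 0 0 -0.06 0.5; 0 0 0 0 0 -0.16 0.5; 0 0 0 0 0 -0.4 0.5; 0 0 0 0 0 -0.7 0.5; 0 0 0 0 0 -0.95 0.5; 0 0 0 0 0 -0.95 0.5",
)

```text
time_s: 13.18
eef_pos: [0.4965, -0.3715, 0.1678]
ee_rot: [[-0.993, -0.119, 0.007], [-0.119, 0.993, -0.005], [-0.006, -0.006, -1.0]]
force: [-0.2, 0.2, -0.3]
width: 0.021
gripper_force: 0.0
```

```bash
python3 - <<'E'
from h import *
c=cam("top");P=xyz(c);z=P[...,2]
t=(z>.012)&(z<.035)&(np.hypot(P[...,0]-.49,P[...,1]+.327)<.075)
q=P[t];print("ring",t.sum(),q.mean(0),q.min(0),q.max(0))
b=(abs(z-.015)<.006)&(P[...,1]>-.15)&(P[...,0]<.68)&(P[...,0]>.3)
n,L,S,_=cv2.connectedComponentsWithStats(b.astype(np.uint8));k=1+np.argmax(S[1:,4])
print(cv2.minAreaRect((P[L==k][:,:2]*1000).astype(np.float32)))
g=(z>.09)&(np.hypot(P[...,0]-.523,P[...,1]-.077)<.035);print("post",g.sum(),P[g].mean(0) if g.any() else 0)
d=(abs(z-.046)<.005)&(np.hypot(P[...,0]-.523,P[...,1]-.077)<.055);q=P[d]
(cx,cy),r=cv2.minEnclosingCircle((q[:,:2]*1000).astype(np.float32));print("disc",cx,cy,r)
for n in("scene","top"):
  if n=="scene": cs=cam(n)
  for l in("grip_middle","button_face","marker_line","scale_zero","pointer","portion_stop"): print(n,l,[(np.round(e["at"],4).tolist(),round(e["p"],2)) for e in manip.tip_of(n,l)][:2])
# rectified scale strip: 6 px/mm over x -10..125, y -90..-50 at z .017
O=np.array([.5222,.0778]);ex=np.array([.119,-.993]);ey=np.array([.993,.119])
out=[]
for cc,zz in((c,.018),(cs,.018)):
  src=[];dst=[]
  for X,Y in((-10,-45),(125,-45),(125,-92),(-10,-92)):
    p=np.r_[O+ex*X/1e3+ey*Y/1e3,zz];R=np.array(cc["attitude"]);q=np.array(cc["K"])@(R.T@(p-np.array(cc["xyz"])));src.append(q[:2]/q[2]);dst.append([(X+10)*5.5,(-45-Y)*5.5])
  H=cv2.getPerspectiveTransform(np.float32(src),np.float32(dst));out.append(cv2.warpPerspective(cc["pixels"],H,(742,258),flags=cv2.INTER_CUBIC)[:,:,::-1])
cv2.imwrite("pics/scale.png",np.vstack(out))
E
python3 plan.py .52 .078 .165 6.8
```

```text
ring 424 [ 0.48886021 -0.32182538  0.02461395] [ 0.44535152 -0.37266483  0.01308063] [ 0.53738574 -0.28025261  0.03092156]
((530.4784545898438, 93.74939727783203), (200.57769775390625, 369.9947814941406), 6.811922550201416)
post 65 [0.52111287 0.07643089 0.09761012]
disc 524.5819702148438 81.46101379394531 50.81281661987305
scene grip_middle [([0.5218, 0.0766, 0.0692], 0.95)]
scene button_face [([0.5035, 0.0742, 0.0712], 0.4)]
scene marker_line [([0.4689, -0.0062, 0.0204], 0.58)]
scene scale_zero [([0.4602, 0.0644, 0.0179], 0.89)]
scene pointer [([0.4592, 0.0692, 0.0206], 0.71)]
scene portion_stop [([0.5213, 0.0802, 0.0036], 0.96)]
top grip_middle [([0.5221, 0.0779, 0.0714], 0.75)]
top button_face [([0.5059, 0.0764, 0.071], 0.44)]
top marker_line [([0.4655, -0.0037, 0.0187], 0.62)]
top scale_zero [([0.4587, 0.0665, 0.0151], 0.93)]
top pointer [([0.462, 0.0719, 0.0144], 0.74)]
top portion_stop [([0.5195, 0.0766, 0.0014], 0.61)]
t 13.875 p [ 0.4942 -0.3698  0.1625] w 0.0215 F [-0.6  0.4  0.1] gf 0.0
turn [-0.000e+00 -1.000e-04  7.502e-01] shift [-0.5258  2.9434 -0.0163]
```

View pics/scale.png

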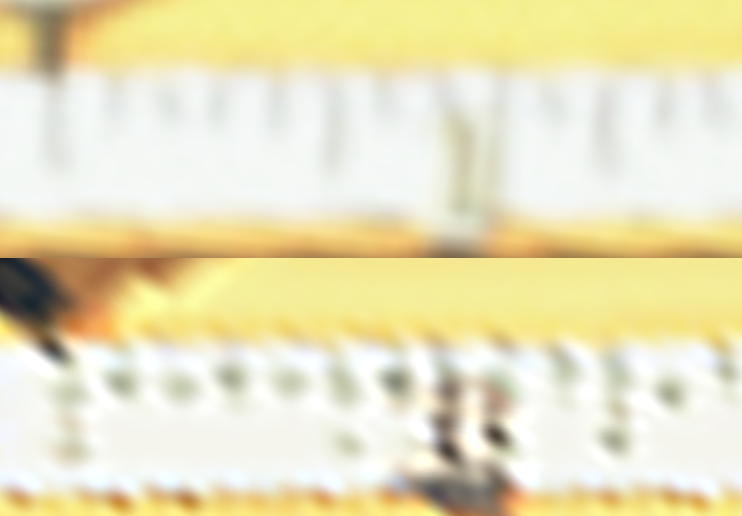

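The roll lies flat on the counter at about (0.489,-0.325). In the rectified strip the zero line is at column 58, the 50 line at 336, the 100 line at 608, and the clip at 440–500, so it sits around 75–77 mm. I'll refine the marker with a few averaged frames.

```bash
python3 - <<'E'
from h import *
O=np.array([.5222,.0778]);ex=np.array([.119,-.993]);ey=np.array([.993,.119])
def loc(p): d=np.asarray(p)[...,:2]-O; return np.stack([d@ex,d@ey],-1)*1000
for n in("top","scene"):
  acc=[];M=[];pts=[];rg=[];Z=[]
  for i in range(6):
    c=cam(n);P=xyz(c);l=loc(P);acc.append(c["pixels"].astype(float))
    z=P[...,2];m=(z>.0225)&(z<.04)&(l[...,0]>40)&(l[...,0]<115)&(l[...,1]<-58)&(l[...,1]>-95);pts.append(np.c_[l[m],z[m]*1000])
    M+=[loc(e["at"]) for e in manip.tip_of(n,"marker_line")[:2] if abs(e["at"][2]-.018)<.02]
    Z+=[loc(e["at"]) for e in manip.tip_of(n,"scale_zero")[:1]]
  q=np.vstack(pts);print(n,"depth clip",len(q),q.mean(0).round(1) if len(q) else 0,np.percentile(q,[3,50,97],axis=0).round(1).tolist() if len(q) else 0)
  print(" marker",np.median(M,axis=0).round(1) if M else 0,len(M),"zero",np.median(Z,axis=0).round(1))
  im=np.mean(acc,0).astype(np.uint8)
  src=[];dst=[]
  for zz in(.017,.030):
    src=[];dst=[]
    for X,Y in((-10,-45),(125,-45),(125,-92),(-10,-92)):
      p=np.r_[O+ex*X/1e3+ey*Y/1e3,zz];R=np.array(c["attitude"]);v=np.array(c["K"])@(R.T@(p-np.array(c["xyz"])));src.append(v[:2]/v[2]);dst.append([X+10,-45-Y])
    H=cv2.getPerspectiveTransform(np.float32(src),np.float32(dst));g=cv2.cvtColor(cv2.warpPerspective(im,H,(135,47),flags=cv2.INTER_LINEAR),cv2.COLOR_RGB2GRAY)
    print(" z",zz,"x55..95",g[20:34].mean(0)[65:105].round().astype(int).tolist())
E
```

```text
top depth clip 163 [ 75.  -76.6  25.3] [[69.1, -86.3, 22.6], [74.9, -77.3, 24.3], [80.3, -64.5, 32.4]]
 marker [ 75.7 -65.9] 9 zero [  3.4 -63. ]
 z 0.017 x55..95 [243, 245, 244, 244, 243, 243, 243, 243, 244, 244, 244, 243, 242, 240, 238, 232, 225, 218, 213, 208, 212, 218, 224, 225, 222, 222, 227, 232, 237, 241, 244, 245, 244, 243, 243, 242, 242, 242, 243, 244]
 z 0.03 x55..95 [238, 240, 244, 245, 244, 243, 242, 242, 242, 243, 244, 244, 243, 243, 241, 239, 236, 229, 222, 216, 212, 210, 216, 222, 226, 224, 222, 224, 230, 235, 239, 242, 244, 244, 243, 242, 242, 241, 241, 243]
scene depth clip 76 [ 77.  -87.   25.9] [[71.2, -91.7, 22.6], [77.4, -89.4, 25.6], [81.5, -72.4, 30.2]]
 marker [ 75.2 -64.2] 6 zero [  3.6 -61.5]
 z 0.017 x55..95 [243, 246, 246, 239, 230, 220, 214, 214, 220, 228, 234, 234, 223, 200, 174, 158, 160, 178, 201, 221, 229, 222, 202, 180, 171, 178, 197, 217, 233, 243, 248, 249, 248, 246, 243, 239, 236, 235, 237, 241]
 z 0.03 x55..95 [228, 231, 235, 237, 236, 232, 225, 222, 221, 224, 229, 233, 237, 237, 233, 226, 216, 207, 204, 208, 219, 228, 232, 229, 220, 206, 195, 193, 200, 211, 222, 230, 230, 224, 216, 210, 207, 210, 217, 226]
```

send_rows(
  increments="0 0 0.08 -0.07 0.3 0 0; 0 0 0.16 -0.14 0.6 0 -0.5; 0 0 0.24 -0.18 0.9 0 -1; 0 0 0.24 -0.18 1 0 -1; 0 0 0.24 -0.18 1 0 -1",
)

```text
time_s: 16.3
eef_pos: [0.5032, -0.2173, 0.1629]
ee_rot: [[-0.929, 0.371, 0.0], [0.371, 0.929, -0.001], [-0.0, -0.0, -1.0]]
force: [-0.3, 0.1, -0.4]
width: 0.0853
gripper_force: 0.0
```

```bash
python3 plan.py .5222 .0778 .165 6.8
```

```text
t 16.3 p [ 0.5032 -0.2173  0.1629] w 0.0853 F [-0.3  0.1 -0.4] gf 0.0
turn [-1.000e-04  3.000e-04  5.117e-01] shift [ 0.6129  1.8734 -0.0152]
```

send_rows(
  increments="0 0 0.08 0.1 0.3 0 -1; 0 0 0.16 0.2 0.6 0 -1; 0 0 0.24 0.3 0.9 0 -1; 0 0 0.24 0.3 0.93 0 -1; 0 0 0.24 0.3 0.93 0 -1",
)

```text
time_s: 16.92
eef_pos: [0.5142, -0.0725, 0.1627]
ee_rot: [[-0.634, 0.774, 0.0], [0.774, 0.634, -0.001], [-0.001, -0.0, -1.0]]
force: [0.9, -0.5, -0.1]
width: 0.0853
gripper_force: 0.0
```

```bash
python3 plan.py .5222 .0778 .165 6.8
```

```text
t 16.925 p [ 0.5142 -0.0725  0.1627] w 0.0853 F [ 0.9 -0.5 -0.1] gf 0.0
turn [0.     0.0005 0.271 ] shift [ 0.7416  0.6762 -0.0161]
```

send_rows(
  increments="0 0 0.08 0.22 0.2 0 -0.6; 0 0 0.16 0.44 0.4 0 -0.4; 0 0 0.24 0.66 0.6 0 -0.4; 0 0 0.271 0.74 0.673 0 -0.4; 0 0 0.271 0.74 0.673 0 -0.4; 0 0 0.271 0.74 0.673 0 -0.4",
)

```text
time_s: 17.68
eef_pos: [0.5219, 0.0768, 0.1625]
ee_rot: [[-0.117, 0.993, -0.0], [0.993, 0.117, -0.001], [-0.001, -0.0, -1.0]]
force: [-1.0, -0.2, -0.8]
width: 0.0598
gripper_force: 0.0
```

```bash
python3 plan.py .5218 .0772 .063 6.8
```

```text
t 17.675 p [0.5219 0.0768 0.1625] w 0.0598 F [-1.  -0.2 -0.8] gf 0.0
turn [-0.0001  0.0003 -0.0009] shift [ 3.400e-03 -2.000e-04  6.636e-01]
```

send_rows(
  increments="0 0 0 0 0 0.15 -0.4; 0 0 0 0 0 0.3 -0.4; 0 0 0 0 0 0.43 -0.4; 0 0 0 0 0 0.53 -0.4; 0 0 0 0 0 0.61 -0.4; 0 0 0 0 0 0.66 -0.4; 0 0 0 0 0 0.66 -0.4",
)

```text
time_s: 18.55
eef_pos: [0.5215, 0.0783, 0.0633]
ee_rot: [[-0.117, 0.993, -0.001], [0.993, 0.117, -0.0], [-0.0, -0.001, -1.0]]
force: [0.1, -0.3, -1.1]
width: 0.0597
gripper_force: 0.0
```

send_rows(
  increments="0 0 0 0 0 0 0.2; 0 0 0 0 0 0 0.2; 0 0 0 0 0 0 1; 0 0 0 0 0 0 1; 0 0 0 0 0 0 1; 0 0 0 0 0 0 1",
)

```text
time_s: 19.3
eef_pos: [0.5204, 0.0783, 0.064]
ee_rot: [[-0.117, 0.993, -0.002], [0.993, 0.117, -0.0], [0.0, -0.002, -1.0]]
force: [-4.5, -0.8, 6.1]
width: 0.021
gripper_force: 61.4
```

Opening 21 mm (readings run about 2 mm under) means the button is fully in. Draw out about 70 mm first.

send_rows(
  increments="0 0 0 -0.05 0 0 1; 0 0 0 -0.12 0 0 1; 0 0 0 -0.2 0 0 1; 0 0 0 -0.28 0 0 1; 0 0 0 -0.36 0 0 1; 0 0 0 -0.43 0 0 1; 0 0 0 -0.467 0 0 1; 0 0 0 -0.467 0 0 1",
)

```text
time_s: 20.3
eef_pos: [0.5287, 0.0081, 0.064]
ee_rot: [[-0.116, 0.993, -0.002], [0.993, 0.116, -0.001], [-0.001, -0.002, -1.0]]
force: [-4.4, -2.2, 5.5]
width: 0.0214
gripper_force: 61.4
```

```bash
cat > look.py <<'E'
import sys
from h import *
O=np.array([.5222,.0778]);ex=np.array([.119,-.993]);ey=np.array([.993,.119])
def loc(p): d=np.asarray(p)[...,:2]-O; return np.stack([d@ex,d@ey],-1)*1000
s=manip.read_state();print(s["time_s"],s["force"],s["width"],s["gripper_force"],"tcp loc",loc(s["eef_pos"]),"adv from grasp",(s["eef_pos"]-np.array([.5204,.0783,0]))[:2]@ex*1e3)
ims=[]
for n in("scene","top"):
  for l in("pointer","marker_line","grip_middle"):
    v=[]
    for i in range(4):
      c=cam(n);v+=[loc(e["at"]) for e in manip.tip_of(n,l)[:1]]
    print(n,l,np.round(v,1).tolist())
  ims.append(c)
c=ims[0];u=proj(c,[.468,-.004,.02]).astype(int);a=c["pixels"][u[1]-30:u[1]+30,u[0]-40:u[0]+40,::-1]
c=ims[1];u=proj(c,[.468,-.004,.02]).astype(int);b=c["pixels"][u[1]-30:u[1]+30,u[0]-40:u[0]+40,::-1]
cv2.imwrite("pics/"+sys.argv[1],np.hstack([cv2.resize(a,(400,300),interpolation=2),cv2.resize(b,(400,300),interpolation=2)]))
E
python3 look.py p1.png
```

```text
20.3 [-4.35965655 -2.16569446  5.50940291] 0.021392257242912254 61.38146996498108 tcp loc [69.94438515 -1.78674227] adv from grasp 70.6550851536577
scene pointer [[71.3, -63.8], [70.4, -62.4], [72.1, -62.4], [70.3, -63.3]]
scene marker_line [[77.7, -64.1], [75.7, -63.7], [77.2, -65.1], [77.3, -65.1]]
scene grip_middle [[72.0, -1.7], [73.3, 0.6], [70.6, 1.0], [69.8, 2.0]]
top pointer [[67.0, -61.4], [67.2, -59.4], [68.4, -60.9], [65.7, -58.6]]
top marker_line [[76.9, -66.2], [77.4, -68.2], [73.4, -67.1], [132.0, 261.7]]
top grip_middle [[70.2, -2.1], [71.6, -2.0], [66.2, -1.7], [70.1, -0.2]]
```

View pics/p1.png

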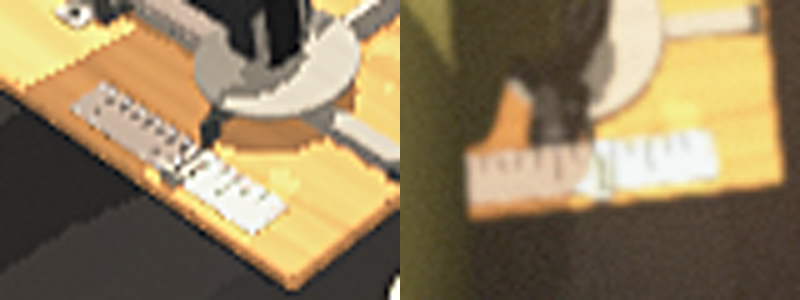

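In the picture the pointer is a few mm short of the clip: about 70.5 mm against a marker consensus of about 76.5 mm. Advance 6 mm.

send_rows(
  increments="0 0 0 -0.015 0 0 1; 0 0 0 -0.03 0 0 1; 0 0 0 -0.039 0 0 1; 0 0 0 -0.039 0 0 1; 0 0 0 -0.039 0 0 1",
)

```text
time_s: 23.32
eef_pos: [0.5293, 0.0031, 0.064]
ee_rot: [[-0.117, 0.993, -0.002], [0.993, 0.117, -0.0], [0.0, -0.002, -1.0]]
force: [-5.0, -0.2, 5.6]
width: 0.0215
gripper_force: 61.4
```

```bash
python3 look.py p2.png; python3 - <<'E'
from h import *
for n in("top","scene"):
  cam(n);print([(np.round(e["at"],3).tolist(),round(e["p"],2)) for e in manip.tip_of(n,"tape_roll")][:4])
E
```

```text
23.325 [-5.00766697 -0.22706325  5.57089099] 0.021533861453615445 61.42339646816254 tcp loc [75.03188106 -1.79969993] adv from grasp 75.7425810569682
scene pointer [[79.4, -62.1], [75.1, -65.3], [77.1, -62.3], [79.2, -66.4]]
scene marker_line [[76.7, -65.9], [76.7, -62.7], [77.3, -63.3], [76.9, -62.5]]
scene grip_middle [[79.4, -0.7], [76.2, 1.3], [75.0, 1.6], [77.0, -1.9]]
top pointer [[457.5, 107.6], [75.0, -60.9], [71.3, -59.3], [72.0, -57.5]]
top marker_line [[76.4, -69.9], [76.1, -67.0], [75.2, -66.4]]
top grip_middle [[74.7, -1.8], [76.4, -0.2], [76.0, -0.0], [76.4, -0.3]]
[([0.491, -0.33, 0.001], 0.78), ([0.354, -0.165, 0.001], 0.7), ([0.502, -0.177, -0.0], 0.58)]
[([0.5, -0.175, 0.001], 0.89), ([0.357, -0.17, 0.0], 0.55)]
```

View pics/p2.png

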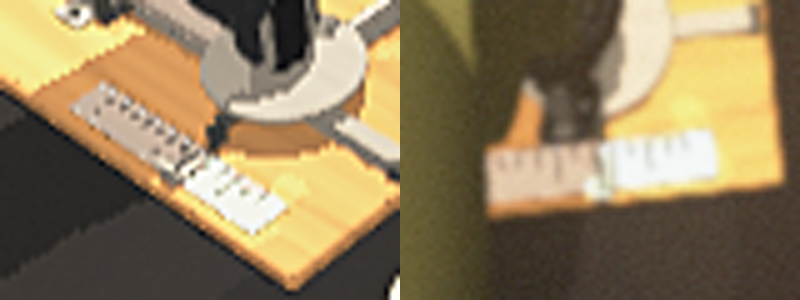

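The pointer (about 75.8 mm) points at the clip (about 76.3 mm), the button is held in with 61 N, the arm is still, and the roll is flat. Handing in.

```bash
python3 -c "
from station import manip
print(manip.job_done())"
```

```text
the job is handed in; nothing more can be done
None
```

I handed the job in: the larger pale tape roll lies flat on the bare counter, and the grip is held squeezed (61 N, button in by finger width) with its pointer at about 76 mm, within 1 mm of the marker clip's measured line; no verdict came back.

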